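Refill the specimen-cup magazine

TASK

Refill the specimen-cup magazine: swing the gate lever until it sits in its open notch and the bar is clear of the trough, then push the two loose cups along the trough so that all three cups nest fully home in one another, with the stack against the end stop. Finally swing the lever back into its shut notch so the gate bar closes behind the stack, and leave the things standing on the bench where they are.

Things in the scene. Friction and masses are not known exactly. Their poses are not given: they have to be found in the camera images.
- magazine: Fixed aluminium V trough, open above, sides sloping 30 deg, 88 mm wide. Frame: z up, x along the trough from the loading end (x = -270 mm) to the end stop (x = +170, the face of a white housing 130 mm wide, 125 high), y across; origin on the bench under the trough's middle line. The V's bottom line is 12 mm above the bench, its upper edges 37 mm at y = +-43. The gate lever stands on the -y side.
- stop (a point): Point on the face of the end stop, on the trough's middle line, 55 mm above the bench.
- gate (a joint): Gate lever (rad): an L of steel rod turning about a level axis parallel to the trough; one leg is the gate bar, the other the handle. 0 = shut notch: bar level across the trough, handle straight up. Growing values lift the bar and lean the handle outwards (-y of the magazine). 1.25 = open notch. Travels -0.25 to 1.45, past both notches; friction holds it anywhere, 2 to 4 N at the grip moves it.
- gate_knob (a point): Centre of the black T-grip at the end of the 9 mm handle: a crosswise cylinder, 20 mm diameter, 32 mm long with flat ends, lying along the trough (magazine x). Moves on a circle of 100 mm radius about gate_pivot: at lever value q it is at gate_pivot + 100 mm x (-sin q along the magazine's y, cos q along z).
- gate_pivot (a point): Lever's pivot point, fixed at x = 8, y = -90, z = 52 mm of the magazine.
- gate_tip (a point): Free end of the gate bar (10 mm thick, 95 mm from gate_pivot). Shut, the bar crosses the trough's middle 52 mm above the bench and blocks the cups.
- notch_shut (a point): Shut notch: upper gap in the rim of the grey quadrant plate (47 mm radius) beside the pivot. A small steel pointer on the handle stands in the middle of the gap at lever value 0; in the notch means within about 0.1 rad of that. The notches are marks only: nothing clicks or catches.
- notch_open (a point): Open notch: the other, outer gap in the quadrant plate's rim; the handle's pointer stands in its middle at lever value 1.25, the bar then clear of the trough.
- cup_in: White tapered cup, 80 g or so, lying in the trough between gate and end stop; three alike. Height 84 mm, outside diameter 54 at the base (nosed down to a flat face of 44 over the last 12 mm), 76 at the mouth; wall 2. Origin: centre of the base, z from base to mouth. Mouth towards the stop, closed base towards the loading end, axis rising 9 deg to the mouth; base centre 43 mm above the bench.
- cup_mid: Second cup, the same, lying loose on the loading side of the gate bar, mouth towards the stop. Pushed towards the stop, its mouth rides over the base of cup_in. The floor is raised inside, 30 mm above the base: fully home, each cup's base is 30 mm behind the base of the cup inside it.
- cup_out: Third cup, the same, behind cup_mid, nearest the loading end. A push on its flat base drives cup_mid before it. With the stack home at the stop, the bases stand near x = 84 (cup_in), 54 (cup_mid) and 23 mm (cup_out) of the magazine, cup_out just past the gate bar (x = 8).
- tube_rack: Bystander: white test-tube rack, 80 x 168 x 87 mm high with tubes; origin under its centre.
- bottle: Bystander: white reagent bottle, 60 mm diameter, 150 mm high; origin under its centre.
- tip_tray: Bystander: blue open tray 110 x 90 x 35 mm; origin under its centre.
There are look-alikes about, which are no part of the job. Leave any yellow look-alike of the cup_out alone.

How it is judged:
By the outcome, as a careful person would: the job done as asked, in the order asked, and still so for the second after the job is handed in, with the robot touching nothing.
It also fails if it takes over 69 s, if anything falls off the work surface, if the arm or the gripper's body presses on something with over 40 N, if the wrist force passes 120 N, or if a joint passes its speed limit or range.

ROBOT

A 6-joint arm with a two-finger parallel gripper is mounted at the origin on the work surface. World frame = base frame: x ahead of the robot, y to its left, z up, the work surface at z = 0. Lengths are in mm, angles in rad, forces in N, time in s.
With the tool pointing down it reaches from about 350 to 875 mm from the base axis. Payload 4.2 kg.
Tool frame: the origin (TCP) lies at the very end of the fingers, on their centre line; the grasp point (between the pads) lies 19 mm behind it (grasp_offset is the distance from the TCP to the grasp point, in mm); z points along the fingers, y is the line along which they close (so a half turn about z gives the same grasp; the last joint's range is limited). The gripper opens to 87 mm and grips with 3 to 60 N. Pads are 19 mm wide; open, the fingers measure 117 mm over their backs; the gripper's body (75 mm by 190 mm) begins 51 mm behind the grasp point.
Start: joints at [-0.928, 0.385, 0.008, 0, -1.194, -0.259], TCP at [234.043, -579.503, 222.55] pointing down, gripper open.
Joint ranges: [-3.14, 3.14], [-1.21, 2.06], [-1.07, 1.41], [-3.16, 2.05], [-2.99, -0.16], [-3.1, 3.1]. Speed limits (rad/s): [2.79, 2.79, 3.14, 3.14, 3.14, 3.14].

INTERFACE

Orientations are given as [roll, pitch, yaw] about the fixed x, y, z axes, in that order (R = Rz(yaw) Ry(pitch) Rx(roll)).
In Python, from cell import observe, snapshot, get_calibration, finish_job, grasp_offset gives the robot as it stands. The module is installed in compiled form; this text tells all that it offers.
- The arm moves only by the tool servo_tool, never from a script. Its argument "targets" is a list of rows, each an object with "dp": the shift along the world's x, y, z normalised to -1 to 1, where 1 is 20 mm, a list of three; "rotation": the turn, a rotation vector about the world's x, y, z normalised to -1 to 1, where 1 is 10 degrees, a list of three; "gripper": the closure, from -1 (fully open) to 1 (shut). In form: [{"dp": [tx, ty, tz], "rotation": [ax, ay, az], "gripper": gripper}, ...]. A call has 1 to 8 rows; each row shifts and turns the commanded pose from where the row before left it; what a row does not reach is not made up. A row lasts 1/8 s, in which the tool goes at most 62.5 mm and 10.7 degrees, less where a joint would pass 70% of its speed; a pose out of reach is approached as far as the arm can. A call with a number of a shift or a turn outside -1 to 1 is refused whole. A call with a gripper value outside its range is refused whole. The fingers move at their own pace and stop on an object; the grip force is fixed at half the most. Time passes only in rows, so rows that do not move let the fingers close. It gives the time, the measured TCP pose, the force, the opening and the grip force at its end, in the units of the state.
- observe(): the state, without advancing time (a new reading comes with each control period).
- snapshot(name): name is "scene" or "top" or "wrist"; returns the picture (384x512x3 uint8, red, green, blue); there is no depth.
- get_calibration(name): a dict with "K" (3x3 intrinsics, pixels), "xyz" and "orientation" of the camera in the world. Camera axes: x right, y up, looking along -z (the intrinsics and any distortion apply to the point x, -y, -z); pixel columns grow to the right and rows downward; lengths in mm; the calibration is good to about 2 mm. A picture is of the moment at which its call begins: read the wrist's pose just before it. get_calibration takes no time and is no camera call; for the wrist camera it gives the pose at the moment of the call.
- finish_job(): hands the job in; it is judged then, once.
The state is a dict: "time_s": time; "q": joint angles; "dq": joint speeds; "effort": joint torques, N m; "position": TCP position; "ee_rot": TCP orientation; "contact_force": force on the tool from outside, world axes, zero at the start; "wrist_torque": the same for the moment, N m; "gripper_width": finger opening in mm; "finger_force": force on a finger pad.
Only numpy, scipy, OpenCV 4.12 (cv2) and the standard library are available. Lean on these libraries where they do the work, as an engineer would, in place of code of your own. Each camera call takes 0.05 s, during which the arm holds its last target. There are 200 camera calls.

## Working session

There is one attempt and no reset: what is moved stays moved. The work goes in short steps, Python scripts to look and compute and a tool call to move; the robot and the scene stay as the last step left them, time stands still between calls to the robot, and variables do not carry over. Pictures are saved under pics/ and viewed, at most 10 in all, crops included, and the job is handed in when it is done.

Besides the shell and the picture viewer there is one more tool, called after "Call:" as a command line: name --argument value ..., lists and objects as JSON in quotes. servo_tool: Moves the arm, as the interface text tells. Its arguments: {"type":"object","properties":{"targets":{"type":"array"}},"required":["targets"]}

```bash
mkdir -p pics; python3 - <<'E'
from cell import *
import cv2,numpy as np
for n in("scene","top"):
    im=snapshot(n); cv2.imwrite(f"pics/{n}0.png",cv2.resize(im[:,:,::-1],(800,600),interpolation=cv2.INTER_CUBIC)); cv2.imwrite(f"{n}.png",im[:,:,::-1])
    c=get_calibration(n); print(n,c)
s=observe();print(s)
E
```

```text
scene {'K': array([[447.42338256,   0.        , 258.10643614],
       [  0.        , 447.42338256, 196.35827421],
       [  0.        ,   0.        ,   1.        ]]), 'xyz': array([1441.61003921,  381.03589296,  877.18428661]), 'orientation': array([0.91153296, 0.00619985, 1.90663861])}
top {'K': array([[442.53514538,   0.        , 260.0745584 ],
       [  0.        , 442.53514538, 193.36103676],
       [  0.        ,   0.        ,   1.        ]]), 'xyz': array([ 269.47990666,   53.68990871, 1515.03364735]), 'orientation': array([ 1.73805560e-01,  1.41108407e-04, -1.56604350e+00])}
{'time_s': 0.1, 'q': array([-9.28401091e-01,  3.85452436e-01,  6.81034400e-03, -4.27587424e-04,
       -1.19403581e+00, -2.58650283e-01]), 'dq': array([ 0.00113282, -0.00212237,  0.00314258,  0.00185794, -0.00083419,
        0.00085852]), 'effort': array([-9.03062264e-04, -3.91688597e+01,  1.87935036e+01,  4.23195273e+00,
        1.35008807e-02, -7.21472452e-05]), 'position': array([ 233.84399067, -579.03476646,  221.60527053]), 'ee_rot': array([ 3.13967202e+00, -9.71843047e-05, -2.75800530e+00]), 'contact_force': array([-0.05463348, -0.05332643, -0.11781599]), 'wrist_torque': array([-0.01627464, -0.02781793,  0.00652489]), 'finger_force': 0.0, 'gripper_width': 86.91797652132215}
```

View pics/scene0.png

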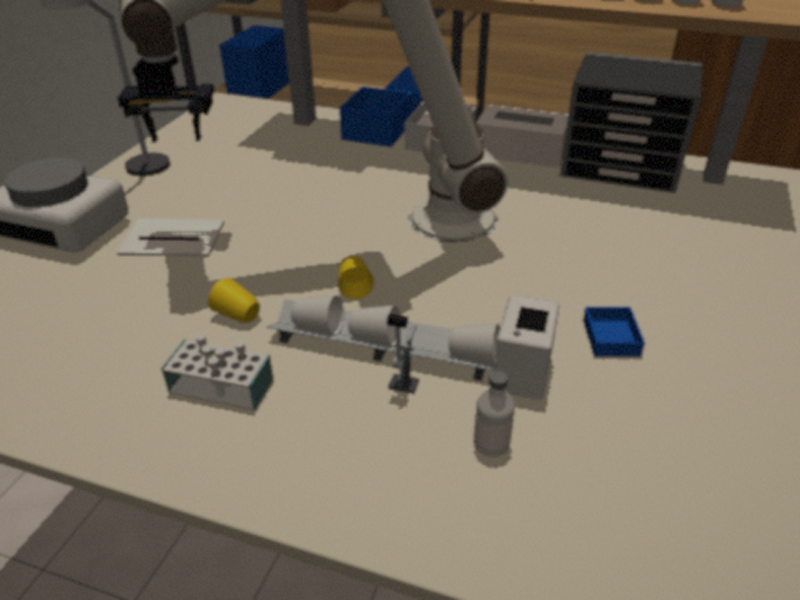

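View pics/top0.png

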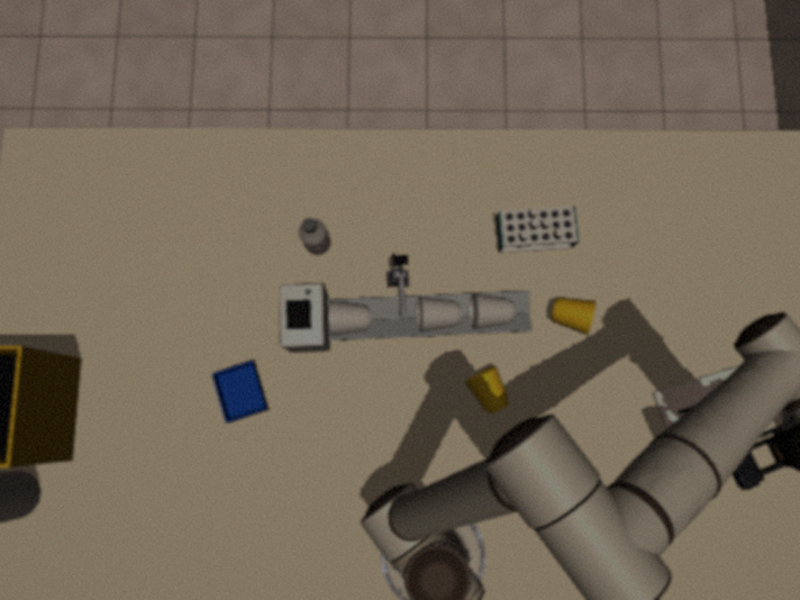

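The scene view shows the white cups in the trough: cup_out (318,315), cup_mid (375,325) and cup_in (472,343). The knob is at (397,320), and the stop is the white housing at (528,340). Two yellow look-alike cups lie at (235,300) and (355,278). In the top view the white cups are at (493,310), (438,313) and (350,318), and the yellow ones at (572,313) and (488,388). cup_out is the white cup nearest the loading end, at right in the top view; the yellow cups outside the trough are to be left alone. I'll check this in a crop and measure the trough axis.

```bash
cat > h.py <<'E'
import numpy as np,cv2
from scipy.spatial.transform import Rotation as Ro
from cell import *
def ray(n,uv,c=None):
    c=c or get_calibration(n); K=c["K"]; R=Ro.from_euler('xyz',c["orientation"]).as_matrix()
    d=R@np.array([(uv[0]-K[0,2])/K[0,0],-(uv[1]-K[1,2])/K[1,1],-1]); return np.array(c["xyz"]),d
def plane(n,uv,z,c=None):
    o,d=ray(n,uv,c); return o+d*(z-o[2])/d[2]
def tri(a,b):
    (o1,d1),(o2,d2)=a,b; A=np.c_[d1,-d2]; t=np.linalg.lstsq(A,o2-o1,rcond=None)[0]
    p,q=o1+d1*t[0],o2+d2*t[1]; return (p+q)/2,np.linalg.norm(p-q)
def proj(n,P,c=None):
    c=c or get_calibration(n); R=Ro.from_euler('xyz',c["orientation"]).as_matrix()
    p=R.T@(np.array(P)-c["xyz"]); return c["K"][0,0]*p[0]/-p[2]+c["K"][0,2], c["K"][1,1]*p[1]/p[2]+c["K"][1,2]
E
python3 - <<'E'
import cv2,numpy as np
t=cv2.imread("top.png")[150:240,170:395]; s=cv2.imread("scene.png")[170:265,165:365]
t=cv2.resize(t,None,fx=3.5,fy=3.5,interpolation=cv2.INTER_CUBIC)
s=cv2.resize(s,None,fx=2.9,fy=2.9,interpolation=cv2.INTER_CUBIC)
o=np.zeros((t.shape[0]+s.shape[0],800,3),np.uint8);o[:t.shape[0],:t.shape[1]]=t;o[t.shape[0]:,:s.shape[1]]=s
o=cv2.convertScaleAbs(o,alpha=1.4);print(o.shape,t.shape);cv2.imwrite("pics/crop1.png",o)
E
```

```text
(591, 800, 3) (315, 788, 3)
```

View pics/crop1.png

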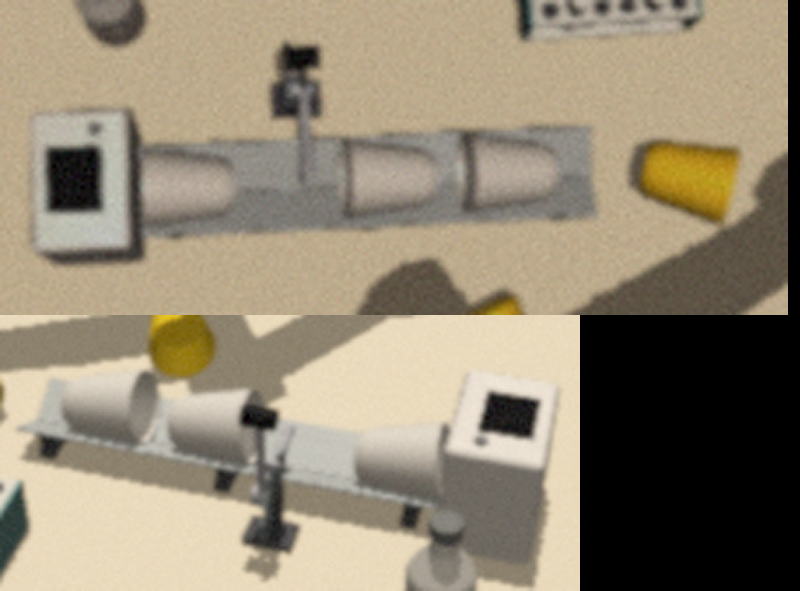

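The crop shows cup_out at (515,170), the white cup nearest the loading end. cup_mid is at (390,178) and cup_in at (188,185). The gate bar is at (305,150) and the knob at (300,57), while the yellow cup at (690,180) lies outside the trough. Next I'll compute the pose.

```bash
python3 - <<'E'
from h import *
np.set_printoptions(precision=1,suppress=True)
T=lambda u,v:(170+u/3.5-.4,150+v/3.5-.4); S=lambda u,v:(165+u/2.9-.3,170+(v-315)/2.9-.3)
P=lambda n,uv,z:plane(n,uv,z)
a=P("top",T(593,127),37);b=P("top",T(595,216),37);c=P("top",T(145,143),37);d=P("top",T(145,236),37)
print("load",a,b,"far",c,d)
h=[P("top",T(*p),125) for p in((35,115),(133,108),(133,248),(35,251))];print("housing",*h)
ax=(a+b)/2
fx=(h[1]+h[2])/2
e1=(c-a)/np.linalg.norm(c-a);e2=(d-b)/np.linalg.norm(d-b);print("dirs",np.arctan2(*e1[1::-1]),np.arctan2(*e2[1::-1]),"axis ends",ax,fx,"len",np.linalg.norm((fx-ax)[:2]),np.arctan2(*(fx-ax)[1::-1]))
k=tri(ray("top",T(300,57)),ray("scene",S(260,417)));print("knob",k)
print("bases", [P("top",T(*p),43) for p in((237,186),(436,176),(560,174))])
f=(fx-ax)[:2]/np.linalg.norm((fx-ax)[:2]);n=np.array([-f[1],f[0]])
O=ax[:2]+270*f; print("O",O,"yaw",np.arctan2(f[1],f[0]),"knob in mag",[(k[0][:2]-O)@f,(k[0][:2]-O)@n])
print("bottle cap,rack", P("top",T(112,10),150))
E
```

```text
load [ 556.1 -213.3   37. ] [ 468.9 -212.9   37. ] far [538.2 221.7  37. ] [447.5 219.5  37. ]
housing [547.8 313.  125. ] [554.7 223.5 125. ] [425.9 220.2 125. ] [422.8 308.5 125. ]
dirs 1.6118346076429784 1.620244444632286 axis ends [ 512.5 -213.1   37. ] [490.3 221.8 125. ] len 435.48165403538803 1.6216361786913984
knob (array([596.8,  70.8, 152.1]), np.float64(0.6249232152425174))
bases [array([495.5, 131.6,  43. ]), array([506.2, -59.8,  43. ]), array([ 508.7, -179.2,   43. ])]
O [498.8  56.6] yaw 1.6216361786913984 knob in mag [np.float64(9.223590383656408), np.float64(-98.63170032926297)]
bottle cap,rack [640.5 241.8 150. ]
```

Call:
servo_tool --targets '[{"dp": [0.55, 1, 0.1], "rotation": [0, 0, -0.97], "gripper": -1}, {"dp": [0.55, 1, 0.1], "rotation": [0, 0, -0.97], "gripper": -1}, {"dp": [0.55, 1, 0.1], "rotation": [0, 0, 0], "gripper": -1}, {"dp": [0.55, 1, 0.1], "rotation": [0, 0, 0], "gripper": -1}, {"dp": [0.55, 1, 0.1], "rotation": [0, 0, 0], "gripper": -1}, {"dp": [0.55, 1, 0.1], "rotation": [0, 0, 0], "gripper": -1}, {"dp": [0.55, 1, 0.1], "rotation": [0, 0, 0], "gripper": -1}, {"dp": [0.55, 1, 0.1], "rotation": [0, 0, 0], "gripper": -1}]'

```text
time_s: 1.1
position: [322.1, -418.6, 238.2]
ee_rot: [3.141, -0.001, -3.096]
contact_force: [-0.1, 0.3, -0.2]
gripper_width: 87.1
finger_force: 0.0
```

Call:
servo_tool --targets '[{"dp": [0.55, 1, 0.1], "rotation": [0, 0, 0], "gripper": -1}, {"dp": [0.55, 1, 0.1], "rotation": [0, 0, 0], "gripper": -1}, {"dp": [0.55, 1, 0.1], "rotation": [0, 0, 0], "gripper": -1}, {"dp": [0.55, 1, 0.1], "rotation": [0, 0, 0], "gripper": -1}, {"dp": [0.55, 1, 0.1], "rotation": [0, 0, 0], "gripper": -1}, {"dp": [0.55, 1, 0.1], "rotation": [0, 0, 0], "gripper": -1}, {"dp": [0.55, 1, 0.1], "rotation": [0, 0, 0], "gripper": -1}, {"dp": [0.55, 1, 0.1], "rotation": [0, 0, 0], "gripper": -1}]'

```text
time_s: 2.1
position: [410.1, -258.7, 254.2]
ee_rot: [3.141, -0.001, -3.096]
contact_force: [-0.1, 0.6, 0.2]
gripper_width: 86.8
finger_force: 0.0
```

Call:
servo_tool --targets '[{"dp": [0.55, 1, 0.1], "rotation": [0, 0, 0], "gripper": -1}, {"dp": [0.55, 1, 0.1], "rotation": [0, 0, 0], "gripper": -1}, {"dp": [0.55, 1, 0.1], "rotation": [0, 0, 0], "gripper": -1}, {"dp": [0.55, 1, 0.1], "rotation": [0, 0, 0], "gripper": -1}, {"dp": [0.55, 1, 0.1], "rotation": [0, 0, 0], "gripper": -1}, {"dp": [0.55, 1, 0.1], "rotation": [0, 0, 0], "gripper": -1}, {"dp": [0.55, 1, 0.1], "rotation": [0, 0, 0], "gripper": -1}, {"dp": [0.55, 1, 0.1], "rotation": [0, 0, 0], "gripper": -1}]'

```text
time_s: 3.1
position: [498.0, -98.8, 270.2]
ee_rot: [3.141, -0.001, -3.096]
contact_force: [0.3, 0.2, 0.5]
gripper_width: 86.8
finger_force: 0.0
```

Call:
servo_tool --targets '[{"dp": [0.55, 1, 0.1], "rotation": [0, 0, 0], "gripper": -1}, {"dp": [0.55, 1, 0.1], "rotation": [0, 0, 0], "gripper": -1}, {"dp": [0.55, 1, 0.1], "rotation": [0, 0, 0], "gripper": -1}, {"dp": [0.55, 1, 0.1], "rotation": [0, 0, 0], "gripper": -1}, {"dp": [0.55, 0.8, 0], "rotation": [0, 0, 0], "gripper": -1}, {"dp": [0, 0, 0], "rotation": [0, 0, 0], "gripper": -1}, {"dp": [0, 0, 0], "rotation": [0, 0, 0], "gripper": -1}]'

```text
time_s: 3.98
position: [552.9, -3.6, 278.3]
ee_rot: [-3.141, -0.001, -3.096]
contact_force: [0.7, 0.3, -0.3]
gripper_width: 87.1
finger_force: 0.0
```

```bash
python3 - <<'E'
from h import *
s=observe(); print(s["time_s"],s["position"],s["ee_rot"],s["contact_force"])
im=snapshot("wrist");c=get_calibration("wrist");print(c)
import pickle;pickle.dump(c,open("w1.pkl","wb"));cv2.imwrite("w1.png",im[:,:,::-1])
cv2.imwrite("pics/w1.png",cv2.convertScaleAbs(cv2.resize(im[:,:,::-1],(800,600),interpolation=cv2.INTER_CUBIC),alpha=1.3))
E
```

```text
3.975 [552.89936026  -3.55853742 278.32744917] [-3.14138464e+00 -7.29055198e-04 -3.09637842e+00] [ 0.69407115  0.2918317  -0.31590216]
{'K': array([[338.67010796,   0.        , 255.31406211],
       [  0.        , 338.67010796, 187.48349226],
       [  0.        ,   0.        ,   1.        ]]), 'xyz': array([477.732659  ,  -8.22088193, 440.73672395]), 'orientation': array([-2.79047115e-01,  1.32158605e-03,  1.61596547e+00])}
```

View pics/w1.png

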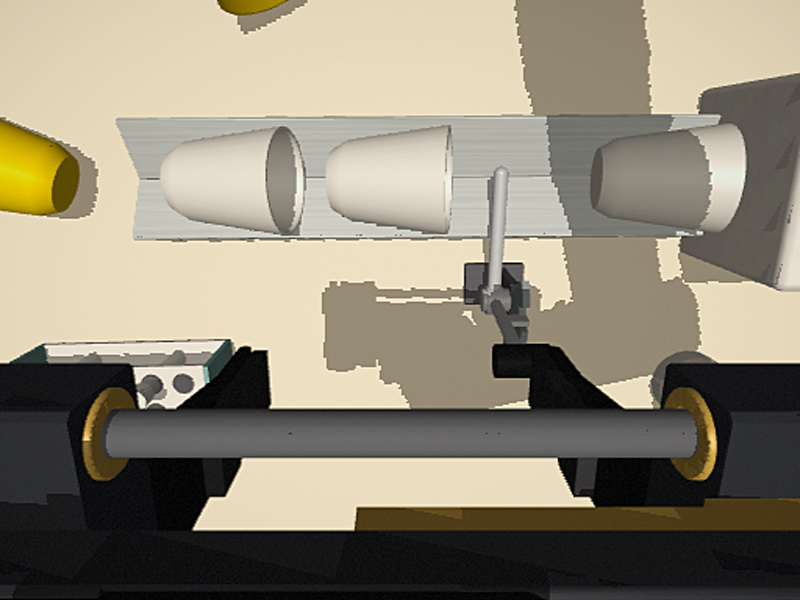

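The wrist view shows the trough edges clearly: near edge (117,119)–(718,115), far edge (134,239)–(680,238). The bar tip is at (502,170) and the knob's left end at (494,361), partly hidden by the finger. cup_out's base is at (162,178).

```bash
python3 - <<'E'
from h import *
import pickle;c=pickle.load(open("w1.pkl","rb"));np.set_printoptions(precision=1,suppress=True)
W=lambda u,v,z:plane("w",(u*.64-.2,v*.64-.2),z,c)
a,b,d,e=W(117,119,37),W(718,116,37),W(134,240,37),W(690,238,37);print(a,b,d,e)
print("vbottom",W(140,178,12),W(560,178,12))
y1=np.arctan2(*(b-a)[1::-1]);y2=np.arctan2(*(e-d)[1::-1]);print("yaws",y1,y2,"width",np.linalg.norm(a-d))
print("bar tip",W(502,170,52),"bar base",W(496,290,52),"knob left end",W(494,361,152),W(494,345,152),W(494,377,152))
print("cup bases",W(161,179,43),W(327,179,43),W(592,176,43))
yaw=(y1+y2)/2;f=np.array([np.cos(yaw),np.sin(yaw)]);O=(a+d)[:2]/2+270*f;n=np.array([-f[1],f[0]]);print("O",O,yaw,"pivot",O+8*f-90*n,"knob0",O+8*f-90*n)
print("stop face bottom",W(700,200,37))
E
```

```text
[ 471.2 -214.1   37. ] [449.5 220.9  37. ] [ 559.9 -210.    37. ] [538.9 218.1  37. ]
vbottom [ 514.8 -213.1   12. ] [499.7 119.8  12. ]
yaws 1.6206521439911359 1.619836952607366 width 88.78530032993656
bar tip [493.9  65.7  52. ] bar base [583.1  69.9  52. ] knob left end [599.3  52.8 152. ] [589.3  51.8 152. ] [609.6  53.7 152. ]
cup bases [ 512.1 -182.9   43. ] [506.6 -60.7  43. ] [495.6 133.9  43. ]
O [502.2  57.6] 1.620244548299251 pivot [591.7  70.1] knob0 [591.7  70.1]
stop face bottom [509.8 220.   37. ]
```

Call:
servo_tool --targets '[{"dp": [0.46, 0.73, -0.5], "rotation": [0, 0, 0], "gripper": -1}, {"dp": [0.46, 0.73, -0.5], "rotation": [0, 0, 0], "gripper": -1}, {"dp": [0.46, 0.73, -1], "rotation": [0, 0, 0], "gripper": -1}, {"dp": [0.46, 0.73, -1], "rotation": [0, 0, 0], "gripper": -1}, {"dp": [0.46, 0.73, -1], "rotation": [0, 0, 0], "gripper": -1}, {"dp": [0, 0, -1], "rotation": [0, 0, 0], "gripper": -1}, {"dp": [0, 0, -1], "rotation": [0, 0, 0], "gripper": -1}, {"dp": [0, 0, -1], "rotation": [0, 0, 0], "gripper": -1}]'

```text
time_s: 5.03
position: [599.2, 70.1, 136.8]
ee_rot: [-3.141, -0.001, -3.096]
contact_force: [0.4, 0.0, 0.2]
gripper_width: 86.7
finger_force: 0.0
```

Call:
servo_tool --targets '[{"dp": [0, 0, -0.25], "rotation": [0, 0, 0], "gripper": -1}, {"dp": [0, 0, 0], "rotation": [0, 0, 0], "gripper": 1}, {"dp": [0, 0, 0], "rotation": [0, 0, 0], "gripper": 1}, {"dp": [0, 0, 0], "rotation": [0, 0, 0], "gripper": 1}, {"dp": [0, 0, 0], "rotation": [0, 0, 0], "gripper": 1}, {"dp": [0, 0, 0], "rotation": [0, 0, 0], "gripper": 1}]'

```text
time_s: 5.78
position: [599.1, 69.5, 133.8]
ee_rot: [3.141, 0.0, -3.096]
contact_force: [-0.3, -0.7, -0.5]
gripper_width: 44.8
finger_force: 0.0
```

Call:
servo_tool --targets '[{"dp": [0, 0, 0], "rotation": [0, 0, 0], "gripper": 1}, {"dp": [0, 0, 0], "rotation": [0, 0, 0], "gripper": 1}, {"dp": [0, 0, 0], "rotation": [0, 0, 0], "gripper": 1}, {"dp": [0, 0, 0], "rotation": [0, 0, 0], "gripper": 1}]'

```text
time_s: 6.28
position: [599.1, 70.4, 133.6]
ee_rot: [3.14, 0.001, -3.096]
contact_force: [-0.5, 5.8, 0.9]
gripper_width: 31.9
finger_force: 30.0
```

Call:
servo_tool --targets '[{"dp": [0.73, 0.035, -0.11], "rotation": [0, 0, 0], "gripper": 1}, {"dp": [0.7, 0.035, -0.21], "rotation": [0, 0, 0], "gripper": 1}, {"dp": [0.66, 0.03, -0.31], "rotation": [0, 0, 0], "gripper": 1}, {"dp": [0.61, 0.03, -0.41], "rotation": [0, 0, 0], "gripper": 1}, {"dp": [0, 0, 0], "rotation": [0, 0, 0], "gripper": 1}]'

```text
time_s: 6.9
position: [653.7, 73.2, 112.0]
ee_rot: [3.141, 0.0, -3.096]
contact_force: [0.0, 5.7, -1.3]
gripper_width: 31.6
finger_force: 30.0
```

Call:
servo_tool --targets '[{"dp": [0.55, 0.03, -0.5], "rotation": [0, 0, 0], "gripper": 1}, {"dp": [0.47, 0.02, -0.57], "rotation": [0, 0, 0], "gripper": 1}, {"dp": [0.38, 0.02, -0.63], "rotation": [0, 0, 0], "gripper": 1}, {"dp": [0.28, 0.01, -0.68], "rotation": [0, 0, 0], "gripper": 1}, {"dp": [0, 0, 0], "rotation": [0, 0, 0], "gripper": 1}, {"dp": [0, 0, 0], "rotation": [0, 0, 0], "gripper": 1}]'

```text
time_s: 7.65
position: [687.2, 74.9, 64.6]
ee_rot: [3.14, 0.001, -3.096]
contact_force: [1.0, 5.6, -1.6]
gripper_width: 31.4
finger_force: 30.0
```

```bash
python3 - <<'E'
from h import *
im=snapshot("wrist");im2=snapshot("scene");print(observe()["position"],observe()["contact_force"])
a=im[120:300,200:420];b=im2[190:260,215:290]
cv2.imwrite("w2.png",im[:,:,::-1]);cv2.imwrite("s2.png",im2[:,:,::-1])
a=cv2.resize(a,(480,393),interpolation=cv2.INTER_CUBIC);b=cv2.resize(b,(320,299),interpolation=cv2.INTER_CUBIC)
o=np.zeros((393,800,3),np.uint8);o[:,:480]=a;o[:299,480:]=b
cv2.imwrite("pics/w2.png",cv2.convertScaleAbs(o[:,:,::-1],alpha=1.4))
E
```

```text
[687.17392188  74.93382083  64.64603743] [ 1.86319417  5.87085395 -2.14643869]
```

View pics/w2.png

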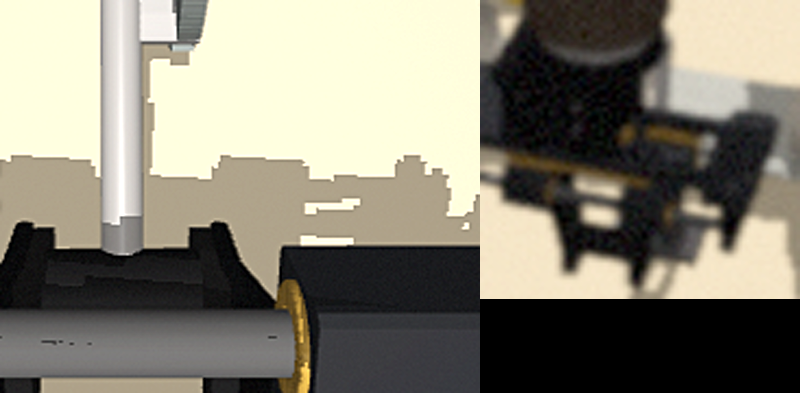

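The bar stands upright in the view, at crop (120,120). The grip point fits the 100 mm circle at q ≈ 1.25 with low forces. I'll release, rise and check the notch.

Call:
servo_tool --targets '[{"dp": [0, 0, 0], "rotation": [0, 0, 0], "gripper": -1}, {"dp": [0, 0, 0], "rotation": [0, 0, 0], "gripper": -1}, {"dp": [0, 0, 0], "rotation": [0, 0, 0], "gripper": -1}, {"dp": [0, 0, 0.5], "rotation": [0, 0, 0], "gripper": -1}, {"dp": [0, 0, 1], "rotation": [0, 0, 0], "gripper": -1}, {"dp": [0, 0, 1], "rotation": [0, 0, 0], "gripper": -1}, {"dp": [0, 0, 1], "rotation": [0, 0, 0], "gripper": -1}, {"dp": [0, 0, 1], "rotation": [0, 0, 0], "gripper": -1}]'

```text
time_s: 8.75
position: [686.8, 73.5, 156.8]
ee_rot: [-3.142, 0.001, -3.096]
contact_force: [-0.1, 0.3, 0.1]
gripper_width: 87.2
finger_force: 0.0
```

Call:
servo_tool --targets '[{"dp": [-0.2, -0.8, 1], "rotation": [0, 0, 0], "gripper": 1}, {"dp": [-0.5, -1, 1], "rotation": [0, 0, 0], "gripper": 1}, {"dp": [-0.6, -1, 0.6], "rotation": [0, 0, 0], "gripper": 1}, {"dp": [-0.6, -1, 0], "rotation": [0, 0, 0], "gripper": 1}, {"dp": [-0.6, -1, 0], "rotation": [0, 0, 0], "gripper": 1}, {"dp": [-0.6, -1, 0], "rotation": [0, 0, 0], "gripper": 1}, {"dp": [-0.6, -1, 0], "rotation": [0, 0, 0], "gripper": 1}, {"dp": [-0.6, -1, 0], "rotation": [0, 0, 0], "gripper": 1}]'

```text
time_s: 9.75
position: [599.7, -83.6, 206.9]
ee_rot: [-3.142, -0.0, -3.096]
contact_force: [0.7, -0.9, 0.3]
gripper_width: 15.0
finger_force: 0.0
```

```bash
python3 - <<'E'
from h import *
import pickle
c=get_calibration("wrist");im=snapshot("wrist");im2=snapshot("scene");print(observe()["position"],observe()["gripper_width"])
pickle.dump(c,open("w3.pkl","wb"))
cv2.imwrite("w3.png",im[:,:,::-1]);cv2.imwrite("s3.png",im2[:,:,::-1])
b=im2[190:260,215:290]
a=cv2.resize(im,(500,375),interpolation=cv2.INTER_CUBIC);b=cv2.resize(b,(300,280),interpolation=cv2.INTER_CUBIC)
o=np.zeros((375,800,3),np.uint8);o[:,:500]=a;o[:280,500:]=b
cv2.imwrite("pics/w3.png",cv2.convertScaleAbs(o[:,:,::-1],alpha=1.4))
E
```

```text
[599.21267042 -84.43873963 207.24315648] 7.542270991260581
```

View pics/w3.png

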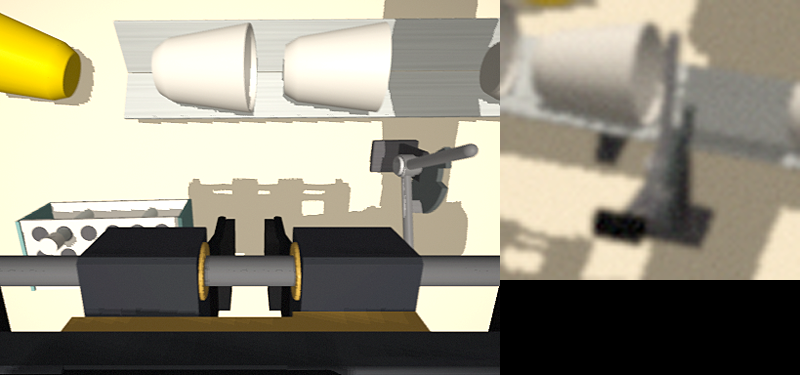

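The bar is up and clear of the trough, with its tip at (470,151) in the wrist view. The knob is at (620,223) in the scene crop. I'll check the angle from these two points.

```bash
python3 - <<'E'
from h import *
import pickle;c=pickle.load(open("w3.pkl","rb"))
ex=np.array([-.049,.9988,0]);ey=np.array([-.9988,-.049,0]);ez=np.array([0,0,1.]);pv=np.array([592.2,69.5,52])
print("meas knob scene",(244.7,245.5),"tip wrist",(470*1.024,151*1.024))
for q in(1.1,1.2,1.25,1.3,1.4):
    k=pv+100*(-np.sin(q)*ey+np.cos(q)*ez);t=pv+95*(np.cos(q)*ey+np.sin(q)*ez)
    print(q,np.round(proj("scene",k),1),np.round(proj("w",t,c),1))
E
```

```text
meas knob scene (244.7, 245.5) tip wrist (481.28000000000003, 154.624)
1.1 [244.4 242. ] [480.8 138.3]
1.2 [244.  245.7] [482.2 151.9]
1.25 [243.8 247.5] [482.5 158.8]
1.3 [243.7 249.3] [482.6 165.7]
1.4 [243.5 252.6] [482.1 179.7]
```

Call:
servo_tool --targets '[{"dp": [-0.6, -0.95, 0], "rotation": [0, 0, 0], "gripper": 1}, {"dp": [-0.6, -0.95, 0], "rotation": [0, 0, 0], "gripper": 1}, {"dp": [-0.6, -0.95, 0], "rotation": [0, 0, 0], "gripper": 1}, {"dp": [-0.6, -0.95, 0], "rotation": [0, 0, 0], "gripper": 1}, {"dp": [-0.6, -0.95, 0], "rotation": [0, 0, 0], "gripper": 1}, {"dp": [-0.6, -0.95, 0], "rotation": [0, 0, 0], "gripper": 1}, {"dp": [-0.58, -0.95, 0], "rotation": [0.9, 0.044, 0], "gripper": 1}, {"dp": [0, 0, 0], "rotation": [0, 0, 0], "gripper": 1}]'

```text
time_s: 10.85
position: [516.5, -219.1, 207.3]
ee_rot: [2.984, 0.001, -3.102]
contact_force: [0.2, -0.2, -0.6]
gripper_width: 0.2
finger_force: 0.0
```

Call:
servo_tool --targets '[{"dp": [0, 0, -1], "rotation": [0, 0, 0], "gripper": 1}, {"dp": [0, 0, -1], "rotation": [0, 0, 0], "gripper": 1}, {"dp": [0, 0, -1], "rotation": [0, 0, 0], "gripper": 1}, {"dp": [0, 0, -1], "rotation": [0, 0, 0], "gripper": 1}, {"dp": [0, 0, -1], "rotation": [0, 0, 0], "gripper": 1}, {"dp": [0, 0, -1], "rotation": [0, 0, 0], "gripper": 1}, {"dp": [0, 0, -1], "rotation": [0, 0, 0], "gripper": 1}, {"dp": [0, 0, -1], "rotation": [0, 0, 0], "gripper": 1}]'

```text
time_s: 11.85
position: [517.0, -215.2, 46.6]
ee_rot: [2.985, -0.0, -3.095]
contact_force: [0.5, -0.5, -0.3]
gripper_width: 0.5
finger_force: 0.0
```

Call:
servo_tool --targets '[{"dp": [0, 0, -0.5], "rotation": [0, 0, 0], "gripper": 1}, {"dp": [0, 0, 0], "rotation": [0, 0, 0], "gripper": 1}, {"dp": [-0.025, 0.5, 0], "rotation": [0, 0, 0], "gripper": 1}, {"dp": [-0.025, 0.5, 0], "rotation": [0, 0, 0], "gripper": 1}, {"dp": [-0.025, 0.5, 0], "rotation": [0, 0, 0], "gripper": 1}, {"dp": [-0.025, 0.5, 0], "rotation": [0, 0, 0], "gripper": 1}]'

```text
time_s: 12.6
position: [515.2, -174.6, 37.6]
ee_rot: [2.985, 0.0, -3.096]
contact_force: [0.4, -0.6, 1.2]
gripper_width: 0.2
finger_force: 0.5
```

Call:
servo_tool --targets '[{"dp": [-0.05, 0.5, 0], "rotation": [0, 0, 0], "gripper": 1}, {"dp": [-0.05, 0.5, 0], "rotation": [0, 0, 0], "gripper": 1}, {"dp": [-0.05, 0.5, 0], "rotation": [0, 0, 0], "gripper": 1}, {"dp": [-0.05, 0.5, 0], "rotation": [0, 0, 0], "gripper": 1}, {"dp": [-0.03, 0.5, 0], "rotation": [0, 0, 0], "gripper": 1}, {"dp": [-0.03, 0.5, 0], "rotation": [0, 0, 0], "gripper": 1}, {"dp": [-0.03, 0.5, 0], "rotation": [0, 0, 0], "gripper": 1}]'

```text
time_s: 13.48
position: [509.1, -104.6, 37.1]
ee_rot: [2.984, -0.001, -3.096]
contact_force: [0.3, -1.5, 0.6]
gripper_width: 0.4
finger_force: 0.5
```

```bash
python3 - <<'E'
from h import *
c=get_calibration("wrist");im=snapshot("wrist");s=observe();print(s["position"],s["contact_force"])
cv2.imwrite("w4.png",im[:,:,::-1])
cv2.imwrite("pics/w4.png",cv2.convertScaleAbs(im[:,:,::-1],alpha=1.3))
E
```

```text
[ 508.95837626 -103.70693812   37.11082117] [-0.07953877  1.04632905 -0.70043842]
```

View pics/w4.png

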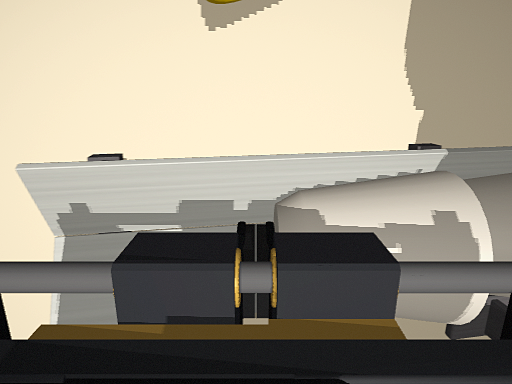

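The view shows the fingers square behind cup_out, whose base is at (278,215). Its mouth is riding over cup_mid at (490,225). I'll keep pushing.

Call:
servo_tool --targets '[{"dp": [-0.02, 0.5, 0], "rotation": [0, 0, 0], "gripper": 1}, {"dp": [-0.02, 0.5, 0], "rotation": [0, 0, 0], "gripper": 1}, {"dp": [-0.02, 0.5, 0], "rotation": [0, 0, 0], "gripper": 1}, {"dp": [-0.02, 0.5, 0], "rotation": [0, 0, 0], "gripper": 1}, {"dp": [-0.02, 0.5, 0], "rotation": [0, 0, 0], "gripper": 1}, {"dp": [-0.02, 0.5, 0], "rotation": [0, 0, 0], "gripper": 1}, {"dp": [-0.02, 0.5, 0], "rotation": [0, 0, 0], "gripper": 1}, {"dp": [-0.02, 0.5, 0], "rotation": [0, 0, 0], "gripper": 1}]'

```text
time_s: 14.52
position: [506.0, -24.7, 37.2]
ee_rot: [2.984, -0.001, -3.096]
contact_force: [-1.2, -3.4, 0.6]
gripper_width: 0.3
finger_force: 1.1
```

Call:
servo_tool --targets '[{"dp": [-0.02, 0.4, 0], "rotation": [0, 0, 0], "gripper": 1}, {"dp": [-0.02, 0.4, 0], "rotation": [0, 0, 0], "gripper": 1}, {"dp": [-0.02, 0.4, 0], "rotation": [0, 0, 0], "gripper": 1}, {"dp": [-0.02, 0.4, 0], "rotation": [0, 0, 0], "gripper": 1}, {"dp": [-0.02, 0.4, 0], "rotation": [0, 0, 0], "gripper": 1}]'

```text
time_s: 15.15
position: [503.9, 15.1, 37.2]
ee_rot: [2.984, -0.001, -3.096]
contact_force: [-0.7, -3.1, 2.3]
gripper_width: 0.4
finger_force: 1.6
```

Call:
servo_tool --targets '[{"dp": [-0.02, 0.3, 0], "rotation": [0, 0, 0], "gripper": 1}, {"dp": [-0.02, 0.3, 0], "rotation": [0, 0, 0], "gripper": 1}, {"dp": [-0.02, 0.3, 0], "rotation": [0, 0, 0], "gripper": 1}, {"dp": [-0.02, 0.3, 0], "rotation": [0, 0, 0], "gripper": 1}, {"dp": [-0.02, 0.3, 0], "rotation": [0, 0, 0], "gripper": 1}, {"dp": [-0.02, 0.3, 0], "rotation": [0, 0, 0], "gripper": 1}]'

```text
time_s: 15.9
position: [501.5, 51.2, 37.1]
ee_rot: [2.984, -0.001, -3.097]
contact_force: [0.2, -2.8, 2.7]
gripper_width: 0.4
finger_force: 1.4
```

Call:
servo_tool --targets '[{"dp": [-0.01, 0.15, 0], "rotation": [0, 0, 0], "gripper": 1}, {"dp": [-0.01, 0.15, 0], "rotation": [0, 0, 0], "gripper": 1}, {"dp": [-0.01, 0.15, 0], "rotation": [0, 0, 0], "gripper": 1}]'

```text
time_s: 16.27
position: [501.1, 59.8, 37.1]
ee_rot: [2.984, -0.001, -3.096]
contact_force: [0.5, -2.6, 2.1]
gripper_width: 0.7
finger_force: 1.5
```

Call:
servo_tool --targets '[{"dp": [-0.005, 0.1, 0], "rotation": [0, 0, 0], "gripper": 1}, {"dp": [-0.005, 0.1, 0], "rotation": [0, 0, 0], "gripper": 1}, {"dp": [-0.005, 0.1, 0], "rotation": [0, 0, 0], "gripper": 1}]'

```text
time_s: 16.65
position: [500.8, 65.7, 37.2]
ee_rot: [2.984, -0.001, -3.096]
contact_force: [-0.1, -3.6, 1.7]
gripper_width: 0.4
finger_force: 1.6
```

```bash
python3 - <<'E'
from h import *
im=snapshot("scene");w=snapshot("wrist");s=observe();print(s["position"],s["contact_force"])
a=cv2.resize(w,(440,330),interpolation=cv2.INTER_CUBIC);b=cv2.resize(im[185:260,240:340],(360,270),interpolation=cv2.INTER_CUBIC)
o=np.zeros((330,800,3),np.uint8);o[:,:440]=a;o[:270,440:]=b
cv2.imwrite("pics/w5.png",cv2.convertScaleAbs(o[:,:,::-1],alpha=1.4))
E
```

```text
[500.76530997  65.90058726  37.16073504] [ 0.41627551 -1.87454104  1.35877607]
```

View pics/w5.png

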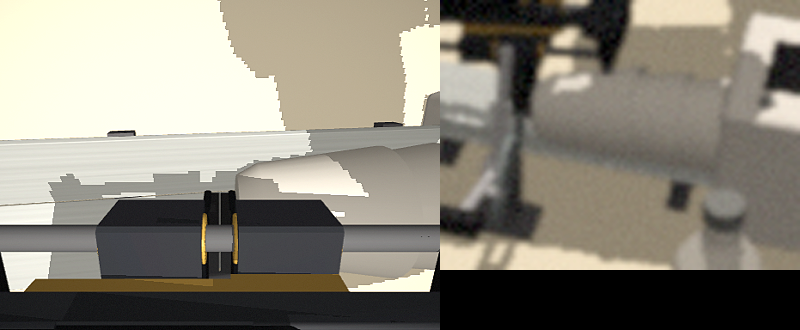

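The stack is nested ahead of the fingers, with cup_out's base at (240,180) in the wrist view. The force is still low, so the stack is not yet at the stop. I'll push on in small steps until the force rises.

Call:
servo_tool --targets '[{"dp": [-0.005, 0.1, 0], "rotation": [0, 0, 0], "gripper": 1}, {"dp": [-0.005, 0.1, 0], "rotation": [0, 0, 0], "gripper": 1}, {"dp": [0, 0.1, 0], "rotation": [0, 0, 0], "gripper": 1}]'

```text
time_s: 17.12
position: [500.5, 71.5, 37.2]
ee_rot: [2.985, -0.001, -3.096]
contact_force: [0.6, -8.8, 4.1]
gripper_width: 0.9
finger_force: 4.7
```

Call:
servo_tool --targets '[{"dp": [0, 0.05, 0], "rotation": [0, 0, 0], "gripper": 1}, {"dp": [0, 0.05, 0], "rotation": [0, 0, 0], "gripper": 1}, {"dp": [0, 0, 0], "rotation": [0, 0, 0], "gripper": 1}]'

```text
time_s: 17.5
position: [500.4, 71.7, 37.5]
ee_rot: [2.987, -0.001, -3.095]
contact_force: [0.9, -12.2, 4.6]
gripper_width: 0.7
finger_force: 6.1
```

Call:
servo_tool --targets '[{"dp": [0, 0.1, 0], "rotation": [0, 0, 0], "gripper": 1}, {"dp": [0, 0.1, 0], "rotation": [0, 0, 0], "gripper": 1}, {"dp": [0, 0.1, 0], "rotation": [0, 0, 0], "gripper": 1}, {"dp": [0, 0, 0], "rotation": [0, 0, 0], "gripper": 1}]'

```text
time_s: 18.0
position: [500.1, 72.9, 38.4]
ee_rot: [2.993, -0.003, -3.094]
contact_force: [1.0, -32.9, 13.7]
gripper_width: 0.7
finger_force: 16.7
```

Call:
servo_tool --targets '[{"dp": [0.01, -0.3, 0], "rotation": [0, 0, 0], "gripper": 1}, {"dp": [0.03, -0.7, 0], "rotation": [0, 0, 0], "gripper": 1}, {"dp": [0.05, -1, 0], "rotation": [0, 0, 0], "gripper": 1}, {"dp": [0.05, -1, 0.5], "rotation": [-0.45, -0.022, 0], "gripper": 1}, {"dp": [0, -0.5, 1], "rotation": [-0.45, -0.022, 0], "gripper": 1}, {"dp": [0, 0, 1], "rotation": [0, 0, 0], "gripper": 1}, {"dp": [0, 0, 1], "rotation": [0, 0, 0], "gripper": 1}, {"dp": [0, 0, 1], "rotation": [0, 0, 0], "gripper": 1}]'

```text
time_s: 19.0
position: [503.3, 10.4, 127.5]
ee_rot: [3.14, -0.0, -3.096]
contact_force: [0.6, -0.2, -0.2]
gripper_width: 0.7
finger_force: 0.0
```

Call:
servo_tool --targets '[{"dp": [0.5, 0, 1], "rotation": [0, 0, 0], "gripper": -1}, {"dp": [1, 0, 1], "rotation": [0, 0, 0], "gripper": -1}, {"dp": [1, 0, 1], "rotation": [0, 0, 0], "gripper": -1}, {"dp": [1, 0, 1], "rotation": [0, 0, 0], "gripper": -1}, {"dp": [0.5, 0, 0.5], "rotation": [0, 0, 0], "gripper": -1}, {"dp": [0, 0, 0], "rotation": [0, 0, 0], "gripper": -1}]'

```text
time_s: 19.75
position: [584.1, 10.4, 217.2]
ee_rot: [3.14, 0.001, -3.096]
contact_force: [-0.4, -0.2, -0.3]
gripper_width: 52.8
finger_force: 0.0
```

```bash
python3 - <<'E'
from h import *
import pickle
s=observe();c=get_calibration("wrist");w=snapshot("wrist");print(s["time_s"],s["position"],s["ee_rot"])
pickle.dump(c,open("w6.pkl","wb"))
cv2.imwrite("pics/w6.png",cv2.convertScaleAbs(cv2.resize(w[:,:,::-1],(800,600),interpolation=cv2.INTER_CUBIC),alpha=1.4))
E
```

```text
19.75 [584.13954747  10.39528846 217.24998611] [ 3.14038195e+00  1.16558429e-03 -3.09611911e+00]
```

View pics/w6.png

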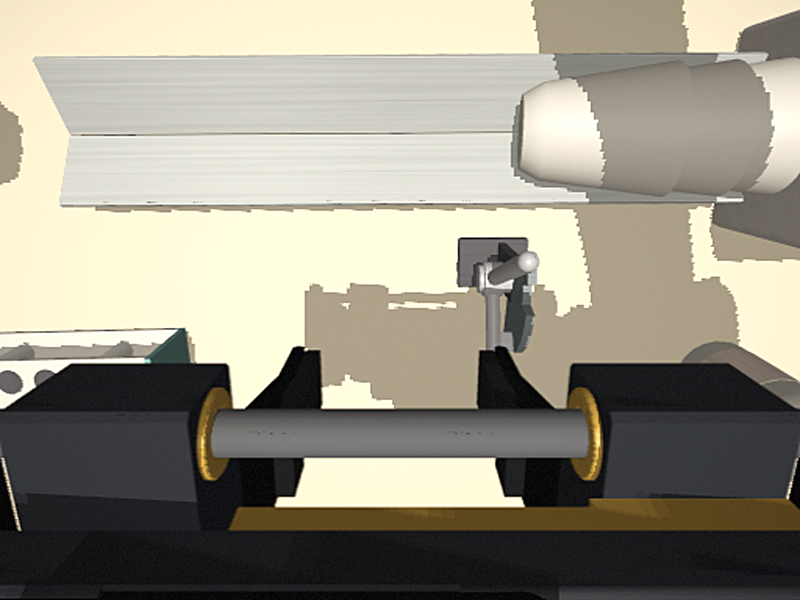

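The stack is nested. cup_out's base is at (520,133), with mouth rims stepping at x ≈ 690 and 775. The gate is still open, with the bar tip at (528,262). I'll check the base position.

```bash
python3 - <<'E'
from h import *
import pickle;c=pickle.load(open("w6.pkl","rb"))
ex=np.array([-.049,.9988]);O=np.array([502,57.])
M=lambda u,v,z:round((plane("w",(u*.64-.2,v*.64-.2),z,c)[:2]-O)@ex,1)
print("base",M(520,133,43),M(514,133,43),"top edge z64",M(516,133,64),"rims",M(690,130,93),M(775,130,93),"load end",M(35,58,37),M(62,206,37))
E
```

```text
base 21.9 18.3 top edge z64 15.1 rims 98.9 142.8 load end -268.8 -268.5
```

Call:
servo_tool --targets '[{"dp": [0.85, 0.54, 0], "rotation": [0, 0, 0], "gripper": -1}, {"dp": [0.85, 0.54, 0], "rotation": [0, 0, 0], "gripper": -1}, {"dp": [0.85, 0.54, 0], "rotation": [0, 0, 0], "gripper": -1}, {"dp": [0.85, 0.54, 0], "rotation": [0, 0, 0], "gripper": -1}, {"dp": [0.85, 0.54, -0.5], "rotation": [0, 0, 0], "gripper": -1}, {"dp": [0.85, 0.54, -0.5], "rotation": [0, 0, 0], "gripper": -1}, {"dp": [0, 0, -1], "rotation": [0, 0, 0], "gripper": -1}, {"dp": [0, 0, -1], "rotation": [0, 0, 0], "gripper": -1}]'

```text
time_s: 20.8
position: [685.3, 75.0, 155.0]
ee_rot: [-3.142, -0.002, -3.096]
contact_force: [0.3, -0.3, -1.0]
gripper_width: 87.0
finger_force: 0.0
```

```bash
python3 - <<'E'
from h import *
import pickle;c=pickle.load(open("w6.pkl","rb"))
ex=np.array([-.049,.9988,0]);ey=np.array([-.9988,-.049,0]);O=np.array([502,57.,0]);ez=np.array([0,0,1.])
M=lambda u,v,z:round((plane("w",(u*.64-.2,v*.64-.2),z,c)-O)@ex,1)
print("stop at trough edges",M(768,52,37),M(742,201,37))
g=cv2.cvtColor(cv2.imread("pics/w6.png"),cv2.COLOR_BGR2GRAY).astype(float)
g=cv2.GaussianBlur(g,(5,5),0)
for v in(75,90,105,120,150,175,185):
    d=g[v,3:]-g[v,:-3];i=[(u,int(d[u])) for u in range(500,795) if abs(d[u])>5 and abs(d[u])==abs(d[u-4:u+5]).max()];print(v,i)
t=np.deg2rad(9);a=np.cos(t)*ex+np.sin(t)*ez;n=-np.sin(t)*ex+np.cos(t)*ez
for xb in(23,54,84):
    b=O+xb*ex+43*ez
    def pr(s,r,ph): return np.round(np.array(proj("w",b+s*a+r*(np.cos(ph)*n+np.sin(ph)*ey),c))/.64).astype(int).tolist()
    print(xb,"flat",[pr(0,22,p) for p in(-1.57,-.8,0,.8,1.57)],"rim",[pr(84,38,p) for p in(-1.2,-.8,-.4,0,.4,.8,1.2)])
E
```

```text
stop at trough edges 168.1 168.1
75 [(557, -61), (689, -5), (754, 62)]
90 [(525, -23), (532, 17), (581, -83), (763, 81)]
105 [(515, -50), (522, 106), (588, -85), (768, 83)]
120 [(512, -69), (521, 115), (596, -61), (770, 75)]
150 [(509, -85), (520, 98), (598, -64), (769, 73)]
175 [(512, -77), (526, -15), (533, 16), (601, -46), (759, 48)]
185 [(532, -67), (540, -11), (568, -6), (569, -6), (599, -14), (673, -9), (733, -10), (752, 28), (787, -47)]
23 flat [[519, 170], [521, 160], [524, 132], [525, 103], [524, 94]] rim [[668, 195], [677, 183], [686, 160], [692, 131], [695, 101], [692, 77], [686, 63]]
54 flat [[569, 169], [574, 160], [578, 132], [579, 103], [576, 94]] rim [[721, 195], [734, 183], [745, 160], [753, 130], [755, 100], [752, 76], [743, 63]]
84 flat [[618, 169], [625, 160], [631, 132], [631, 103], [626, 94]] rim [[773, 195], [788, 182], [801, 160], [811, 130], [813, 100], [809, 76], [799, 63]]
```

All predicted edges match within about 3 px, the same as the roughly 2 mm offset seen at the stop, so the stack is home. Next I'll grip the lever again.

Call:
servo_tool --targets '[{"dp": [0.05, 0, -0.9], "rotation": [0, 0, 0], "gripper": -1}, {"dp": [0.04, 0, -0.9], "rotation": [0, 0, 0], "gripper": -1}, {"dp": [0, 0, -0.9], "rotation": [0, 0, 0], "gripper": -1}, {"dp": [0, 0, -0.9], "rotation": [0, 0, 0], "gripper": -1}, {"dp": [0, 0, -0.7], "rotation": [0, 0, 0], "gripper": -1}, {"dp": [0, 0, 0], "rotation": [0, 0, 0], "gripper": -1}]'

```text
time_s: 21.55
position: [686.3, 74.2, 69.5]
ee_rot: [-3.141, -0.003, -3.097]
contact_force: [0.1, 0.8, 0.5]
gripper_width: 87.0
finger_force: 0.0
```

Call:
servo_tool --targets '[{"dp": [0, 0, 0], "rotation": [0, 0, 0], "gripper": 1}, {"dp": [0, 0, 0], "rotation": [0, 0, 0], "gripper": 1}, {"dp": [0, 0, 0], "rotation": [0, 0, 0], "gripper": 1}, {"dp": [0, 0, 0], "rotation": [0, 0, 0], "gripper": 1}, {"dp": [0, 0, 0], "rotation": [0, 0, 0], "gripper": 1}, {"dp": [0, 0, 0], "rotation": [0, 0, 0], "gripper": 1}, {"dp": [0, 0, 0], "rotation": [0, 0, 0], "gripper": 1}, {"dp": [0, 0, 0], "rotation": [0, 0, 0], "gripper": 1}]'

```text
time_s: 22.55
position: [687.1, 75.0, 71.1]
ee_rot: [3.141, 0.0, -3.096]
contact_force: [-0.3, 2.4, 0.2]
gripper_width: 31.6
finger_force: 30.0
```

Call:
servo_tool --targets '[{"dp": [-0.305, -0.015, 0.72], "rotation": [0, 0, 0], "gripper": 1}, {"dp": [-0.41, -0.02, 0.66], "rotation": [0, 0, 0], "gripper": 1}, {"dp": [-0.51, -0.025, 0.595], "rotation": [0, 0, 0], "gripper": 1}, {"dp": [-0.595, -0.03, 0.505], "rotation": [0, 0, 0], "gripper": 1}, {"dp": [0, 0, 0], "rotation": [0, 0, 0], "gripper": 1}]'

```text
time_s: 23.18
position: [648.3, 72.9, 121.8]
ee_rot: [3.141, -0.003, -3.096]
contact_force: [-3.4, 4.5, -2.8]
gripper_width: 31.7
finger_force: 30.0
```

Call:
servo_tool --targets '[{"dp": [-0.665, -0.03, 0.405], "rotation": [0, 0, 0], "gripper": 1}, {"dp": [-0.725, -0.035, 0.3], "rotation": [0, 0, 0], "gripper": 1}, {"dp": [-0.755, -0.04, 0.18], "rotation": [0, 0, 0], "gripper": 1}, {"dp": [-0.78, -0.04, 0.06], "rotation": [0, 0, 0], "gripper": 1}, {"dp": [0, 0, 0], "rotation": [0, 0, 0], "gripper": 1}, {"dp": [0, 0, 0], "rotation": [0, 0, 0], "gripper": 1}]'

```text
time_s: 23.92
position: [591.7, 70.0, 141.3]
ee_rot: [3.141, 0.001, -3.096]
contact_force: [-0.7, 5.4, -0.9]
gripper_width: 31.9
finger_force: 30.0
```

Call:
servo_tool --targets '[{"dp": [0, 0, 0], "rotation": [0, 0, 0], "gripper": -1}, {"dp": [0, 0, 0], "rotation": [0, 0, 0], "gripper": -1}, {"dp": [0, 0, 0], "rotation": [0, 0, 0], "gripper": -1}, {"dp": [0, 0, 0], "rotation": [0, 0, 0], "gripper": -1}, {"dp": [0, 0, 1], "rotation": [0, 0, 0], "gripper": -1}, {"dp": [0, 0, 1], "rotation": [0, 0, 0], "gripper": -1}, {"dp": [0, 0, 1], "rotation": [0, 0, 0], "gripper": -1}, {"dp": [0, 0, 1], "rotation": [0, 0, 0], "gripper": -1}]'

```text
time_s: 24.92
position: [592.1, 69.6, 220.2]
ee_rot: [-3.141, -0.0, -3.097]
contact_force: [-0.1, -0.5, 0.1]
gripper_width: 86.2
finger_force: 0.0
```

Call:
servo_tool --targets '[{"dp": [-1, -1, 1], "rotation": [0, 0, 0], "gripper": -1}, {"dp": [-1, -1, 1], "rotation": [0, 0, 0], "gripper": -1}, {"dp": [-1, -1, 0.5], "rotation": [0, 0, 0], "gripper": -1}, {"dp": [-1, -1, 0], "rotation": [0, 0, 0], "gripper": -1}, {"dp": [0, -1, 0], "rotation": [0, 0, 0], "gripper": -1}, {"dp": [0, -1, 0], "rotation": [0, 0, 0], "gripper": -1}, {"dp": [0, 0, 0], "rotation": [0, 0, 0], "gripper": -1}]'

```text
time_s: 25.8
position: [512.0, -51.2, 269.7]
ee_rot: [-3.141, -0.0, -3.098]
contact_force: [0.2, 0.4, -0.3]
gripper_width: 86.9
finger_force: 0.0
```

```bash
python3 - <<'E'
from h import *
s=observe();c=get_calibration("wrist");w=snapshot("wrist");im=snapshot("scene");print(s["time_s"],s["position"])
ey=np.array([-.9988,-.049,0]);ez=np.array([0,0,1.]);pv=np.array([592.2,69.5,52])
for q in(-.1,0,.1):
    k=pv+100*(-np.sin(q)*ey+np.cos(q)*ez);t=pv+95*(np.cos(q)*ey+np.sin(q)*ez)
    print(q,"knob scene",np.round(proj("scene",k),1),"tip scene",np.round(proj("scene",t),1),"tip,knob wrist",np.round(proj("w",t,c),1),np.round(proj("w",k,c),1))
a=cv2.resize(w,(400,300),interpolation=cv2.INTER_AREA);b=cv2.resize(im[185:260,225:325],(400,300),interpolation=cv2.INTER_CUBIC)
o=np.hstack([a,b]);cv2.imwrite("pics/w7.png",cv2.convertScaleAbs(o[:,:,::-1],alpha=1.4))
E
```

```text
25.8 [511.95283329 -51.213971   269.69203478]
-0.1 knob scene [255.5 201.6] tip scene [264.2 213.6] tip,knob wrist [357.3 149.7] [384.3 261. ]
0 knob scene [254.4 203.8] tip scene [264.3 211. ] tip,knob wrist [359.7 150.7] [383.4 271. ]
0.1 knob scene [253.2 206.2] tip scene [264.2 208.5] tip,knob wrist [362.2 152.6] [382.2 280.3]
```

View pics/w7.png

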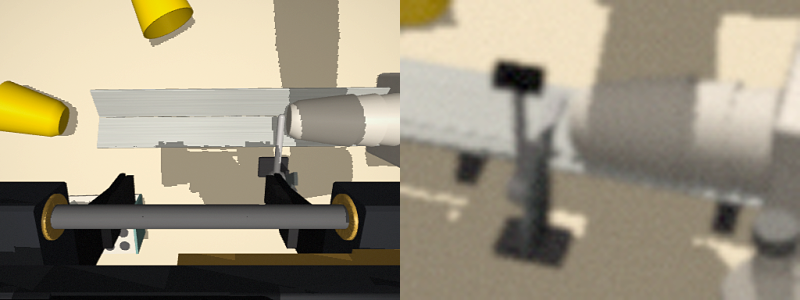

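The bar lies across the trough behind the stack, with its tip at (281,115). The knob is at scene pixel (254.4,203.6), against (254.4,203.8) predicted for q = 0. The gate is shut and the robot is clear.

```bash
python3 -c "
from cell import *
print(finish_job())"
```

```text
the job is handed in; nothing more can be done
None
```

The job is handed in at about 26 s: all three cups are nested home against the stop, the lever is back in its shut notch with the bar behind the stack, and the robot never touched the bystanders or yellow cups.

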